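# Sweep the loose jar lids into the lid tray

### The arm

A 6-joint arm with a two-finger parallel gripper is mounted at the origin on a cart in front of the work surface, level with it; the furniture and walls round the work are solid. World frame = base frame: x ahead of the robot, y to its left, z up, the work surface at z = 0. Lengths are in m, angles in degrees, forces in N, time in s.
With the tool pointing down it reaches from about 0.325 to 0.775 m from the base axis. Payload 5.5 kg.
Tool frame: the origin (TCP) lies at the centre of the arm's flange, where the gripper is bolted on; the fingertips stand 182 mm ahead of it and the grasp point (between the pads) lies 163 mm ahead of it; z points along the fingers, y is the direction in which the jaws open and shut (so a half turn about z gives the same grasp; the last joint's range is limited). The gripper opens to 88 mm and grips with 3 to 60 N. Pads are 20 mm wide; open, the fingers measure 115 mm over their backs; the gripper's body (75 mm by 178 mm) begins 61 mm behind the grasp point.
Start: joints at [69.288, 5.22, 70.514, -0, 104.267, -3.249], TCP at [0.18, 0.572, 0.405] pointing down, gripper open.
Joint ranges: [-164.24, 164.24], [-49.07, 125.15], [9.68, 141.18], [-86.29, 266.29], [3.28, 154.24], [-151.56, 151.56]. Speed limits (degrees/s): [147.25, 147.25, 172.46, 180, 180, 180].

### API

Orientations are given as [roll, pitch, yaw] about the fixed x, y, z axes, in that order (R = Rz(yaw) Ry(pitch) Rx(roll)).
In Python, from station import r gives the robot as it stands. The module is installed in compiled form; this text tells all that it offers. Calls block until the motion is done:
- r.reach(position, orientation): joint-space move of the TCP to a pose.
- r.servo_line(position, rotation=None, speed=0.15): straight line of the TCP; rotation=None keeps the orientation; speed is the mean speed in m/s.
- r.move_joints(angles): joint-space move.
- r.let_go() and r.grab(squeeze=None): open the fingers fully, or close them until they stop; squeeze is the grip in N (None keeps the last).
- r.wait(seconds).
- r.inverse_kinematics(position, orientation): joint angles nearest the present ones, or None.
- r.sense(): the state.
- r.snapshot(name): name is "scene" or "side" or "wrist"; returns a dict with "frame" (400x640x3 uint8, red, green, blue), "fx", "fy", "cx", "cy" (pixels), "R" (3x3) and "t" (3): a world point X has camera coordinates R X + t. Camera axes: x right, y down, z forward; pixel columns grow to the right and rows downward; lengths in m; the calibration is good to about 2 mm. A picture is of the moment at which its call begins. There is no depth.
A pose or a line that the arm cannot do raises r.IKError and nothing moves.
- r.hand_in(): hands the job in, once; it reports no verdict.
The state is a dict: "clock": time; "joints": joint angles; "joint_vel": joint speeds; "joint_torque": joint torques, N m; "tcp_pos": TCP position; "orientation": TCP orientation; "contact_force": force on the tool from outside, world axes, zero at the start; "torque": the same for the moment, N m; "opening": finger opening in m.
Only numpy, scipy, OpenCV 4.12 (cv2) and the standard library are available. Lean on these libraries where they do the work, as an engineer would, in place of code of your own. Each camera call takes 0.05 s, during which the arm holds its last target.

### The job

Sweep the three loose black jar lids across the worktop with your closed fingers, in through the open side of the low three-sided steel tray, until each lies flat and wholly inside it. Only push them along the worktop: never lift a lid or take it between the fingers. Leave the roll of tape, the tin and the wedge of cheese beside them where they stand.

Things in the scene. Friction and masses are not known exactly. Their poses are not given: they have to be found in the camera images.
- lid_tray: low steel tray, fixed. Inside 150 mm (x) by 120 mm (y); walls at -x, +x, +y, 30 mm high, 4 mm thick. Its -y side (to the robot's right) is open, full width, no lip; side walls end there in guides flaring out to 28 mm before the mouth and 94 mm either side of the middle. Origin: centre of the inside floor, level with the worktop: mouth at y = -60 mm, back wall at y = +60 mm. Yaw within 15 degrees
- lid1: black plastic screw lid of a jar lying flat, top side up: solid disc 44 mm across, 14 mm high, ribbed edge, about 30 g (its mass varies). Origin: centre of its underside, z up. The three lids are alike
- lid2: black plastic screw lid of a jar lying flat, top side up: solid disc 44 mm across, 14 mm high, ribbed edge, about 30 g (its mass varies). Origin: centre of its underside, z up. The three lids are alike
- lid3: black plastic screw lid of a jar lying flat, top side up: solid disc 44 mm across, 14 mm high, ribbed edge, about 30 g (its mass varies). Origin: centre of its underside, z up. The three lids are alike
- tape: roll of tan tape lying flat, 62 mm across, 19 mm high. Bystander, as are the tin and the cheese: each stands near the worktop's front edge beside the lids, or beyond the lid farthest from the tray; a lid pushed straight along world +y clears them by 10 mm or more, and none stands beyond y = 0.07. Origin: centre of its underside
- tin: low oblong food tin, 63 x 105 mm (x by y), 24 mm high. Bystander. Origin: centre of its underside
- cheese: film-wrapped wedge of cheese, 69 x 101 mm (x by y), 47 mm high. Bystander. Origin: centre of its underside
- glass_screen: clear glass screen standing upright behind the lids' row, fixed, 237 mm high: its near face runs along y from -1.13 to +0.24 at x = 0.61 (foot at 0.606), leaning a little away from the robot. Keep the gripper and wrist clear of it; lids lie at least 75 mm in front. Origin: its foot
Things that resemble listed ones, but are neither listed nor needed, are in the scene too. Leave any blue or turquoise look-alike of the lid2 alone.

How it is judged:
By the outcome, as a careful person would: the job done as asked, in the order asked, and still so for the second after the job is handed in, with the robot touching nothing.
It also fails if it takes over 69 s, if anything falls off the work surface, if the arm or the gripper's body presses on something with over 40 N, if the wrist force passes 120 N, or if a joint passes its speed limit or range.

## Working session

There is one attempt and no reset: what is moved stays moved. The work goes in short steps, each a Python script; the robot and the scene stay as the last script left them, time stands still between calls to the robot, and variables do not carry over. Pictures are saved under pics/ and viewed, and the job is handed in when it is done.

```bash
mkdir -p pics; python3 - <<'E'
from station import r
import cv2,numpy as np
for n in ["scene","side","wrist"]:
    s=r.snapshot(n); cv2.imwrite(f"pics/a_{n}.png",s["frame"][:,:,::-1])
    print(n,s["fx"],s["cx"],s["cy"],(-np.array(s["R"]).T@np.array(s["t"])).round(3))
print(r.sense())
E
```

```text
scene 395.1151784230108 317.5587366235061 189.5656983681272 [-0.1   -0.797  0.586]
side 435.1826849193418 317.2446261973099 203.9534374587933 [-0.136  0.967  0.669]
wrist 281.93682828593336 323.5820930011446 198.28620646411724 [0.106 0.595 0.385]
{'clock': 0.15, 'joints': array([ 6.92854052e+01,  5.25435784e+00,  7.05648475e+01, -5.99806963e-04,
        1.04267115e+02, -3.24862556e+00]), 'joint_vel': array([-0.09780379, -0.18382535, -0.01758272,  0.03939786, -0.00780935,
       -0.05156815]), 'joint_torque': array([ 1.50463795e-03, -4.47048068e+01, -4.06903803e+01,  6.98677520e-02,
        2.75908556e-02, -1.04157657e-04]), 'tcp_pos': array([0.18010538, 0.5723864 , 0.40376598]), 'orientation': array([-1.79913785e+02, -4.31110456e-03,  1.62533880e+02]), 'contact_force': array([0.26840992, 0.22048359, 0.11180335]), 'torque': array([-0.01462024,  0.03946839, -0.02361636]), 'opening': 0.08794713408892785}
```

View pics/a_scene.png

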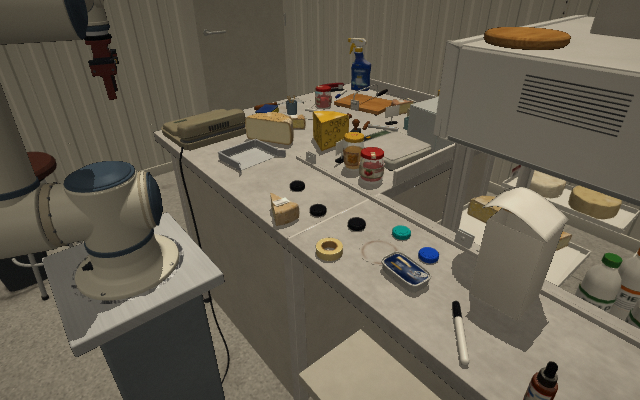

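View pics/a_side.png

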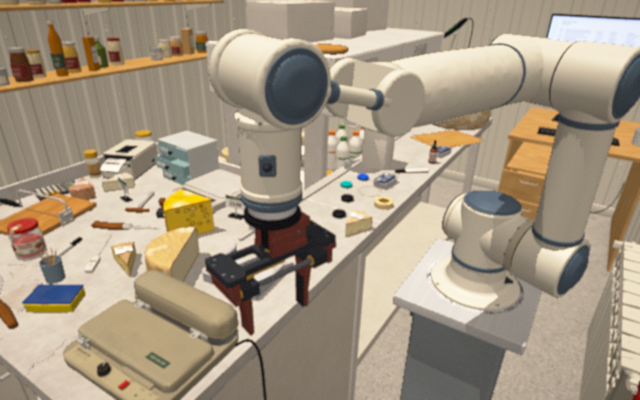

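View pics/a_wrist.png

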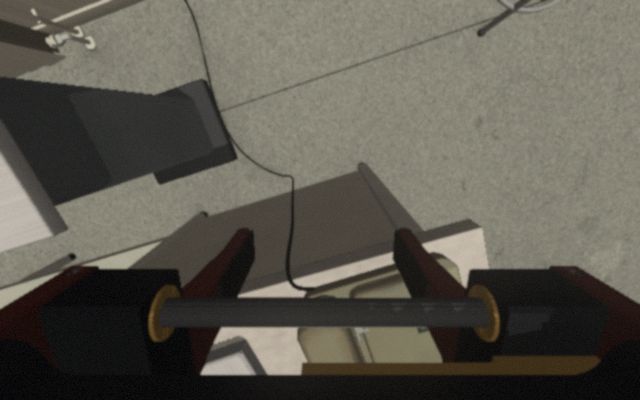

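The scene view shows black lids at about (297,186), (318,210) and (357,224). The tray is near (252,153), the tape at (329,248), the tin at (406,268) and the cheese at (284,208). The turquoise and blue decoys are at (401,233) and (428,255). In the side view the arm hides the tray. Next I measure by ray casting.

```bash
cat > h.py <<'E'
from station import r
import cv2,numpy as np
def ray(s,u,v,z):
    R=np.array(s["R"]);t=np.array(s["t"]);C=-R.T@t
    d=R.T@np.array([(u-s["cx"])/s["fx"],(v-s["cy"])/s["fy"],1]);return C+d*(z-C[2])/d[2]
def proj(s,X):
    c=np.array(s["R"])@X+np.array(s["t"]);return s["fx"]*c[0]/c[2]+s["cx"],s["fy"]*c[1]/c[2]+s["cy"]
def darkblobs(s,thr,z=0.007,amin=30,amax=2500):
    f=s["frame"];m=(f.max(2)<thr).astype(np.uint8)
    n,l,st,c=cv2.connectedComponentsWithStats(m)
    out=[]
    for i in range(1,n):
        if amin<st[i,4]<amax:
            p=ray(s,*c[i],z)
            if 0.25<p[0]<0.62 and -0.6<p[1]<0.7: out.append((c[i].round(1),st[i,:].tolist(),p.round(4)))
    return out
E
python3 - <<'E'
from h import *
s=r.snapshot("scene")
for t in (40,55): 
    print(t)
    for b in darkblobs(s,t): print(*b)
s2=r.snapshot("side")
print("side")
for b in darkblobs(s2,50,amin=15): print(*b)
f=s["frame"][:,:,::-1]
cv2.imwrite("pics/b1.png",cv2.resize(f[130:290,200:450],None,fx=3.2,fy=3.2,interpolation=cv2.INTER_CUBIC))
E
```

```text
40
[217.1 126.5] [209, 122, 17, 9, 71] [0.5348 0.6277 0.007 ]
[216.  133.8] [200, 129, 31, 11, 60] [0.4957 0.5599 0.007 ]
[296.9 185.6] [290, 181, 15, 10, 123] [0.4919 0.0324 0.007 ]
[317.6 209.9] [310, 204, 16, 12, 153] [ 0.4555 -0.109   0.007 ]
[356.2 223.9] [348, 218, 18, 13, 188] [ 0.489 -0.222  0.007]
[456.2 308.9] [453, 301, 9, 17, 105] [ 0.4389 -0.546   0.007 ]
55
[214.6 131.1] [180, 121, 65, 22, 456] [0.5047 0.589  0.007 ]
[296.9 185.7] [290, 181, 15, 10, 128] [0.4917 0.0319 0.007 ]
[317.6 210. ] [310, 204, 16, 13, 168] [ 0.4553 -0.1094  0.007 ]
[356.3 224. ] [348, 218, 18, 13, 194] [ 0.489  -0.2224  0.007 ]
[389.8 259.6] [385, 257, 10, 6, 38] [ 0.4504 -0.3686  0.007 ]
[404.9 276.5] [393, 270, 23, 14, 83] [ 0.4336 -0.4254  0.007 ]
[456.  308.7] [452, 301, 10, 17, 114] [ 0.439  -0.5455  0.007 ]
side
[346.8 198. ] [342, 196, 10, 5, 45] [ 0.491  -0.2198  0.007 ]
[278.1 248.5] [207, 207, 127, 94, 2454] [0.4931 0.1648 0.007 ]
[338.8 213.6] [334, 211, 11, 6, 57] [ 0.457  -0.1068  0.007 ]
[299.9 288.1] [297, 272, 7, 33, 194] [0.344 0.274 0.007]
[261.2 369.6] [253, 343, 13, 57, 76] [0.2643 0.5182 0.007 ]
[103.5 370.7] [98, 366, 12, 9, 57] [0.5092 0.6846 0.007 ]
```

View pics/b1.png

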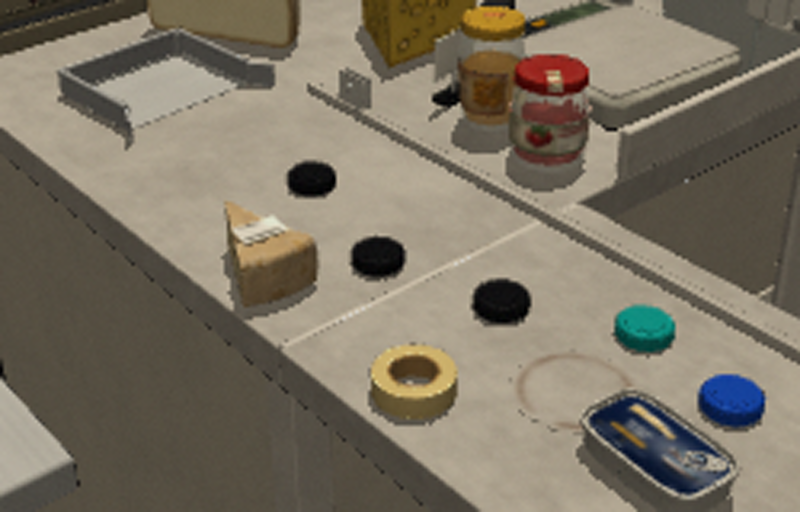

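```bash
python3 - <<'E'
from h import *
print(r.sense()["clock"])
s=r.snapshot("scene")
for n,(u,v),z in [("guideL foot",(240.6,173.8),0),("guideR foot",(285,156),0),("guideL tip top",(240.4,164.5),.03),("guideR tip top",(285.3,150),.03),("back L top",(219.5,152.5),.03),("back R top",(255.5,139.5),.03)]:
    print(n,ray(s,u,v,z).round(4))
def cr(u,v): return ray(s,200+u/3.2,130+v/3.2,0).round(3)
for n,u,v in [("cheese",235,305),("ch",315,283),("tape",415,415),("tapeR",456,390),("tin",590,455),("tinR",735,465)]: print(n,cr(u,v))
# look pose
for yaw in (90,-90):
  for p in ([0.4,0.15,0.42],[0.33,0.1,0.42]):
    print(yaw,p,r.inverse_kinematics(p,[180,0,yaw]))
E
```

```text
0.25
guideL foot [0.4082 0.2191 0.    ]
guideR foot [ 0.5914  0.2346 -0.    ]
guideL tip top [0.4132 0.2226 0.03  ]
guideR tip top [0.584  0.2197 0.03  ]
back L top [0.405  0.3475 0.03  ]
back R top [0.5552 0.3635 0.03  ]
cheese [ 0.331 -0.083  0.   ]
ch [ 0.398 -0.1    0.   ]
tape [ 0.353 -0.277  0.   ]
tapeR [ 0.394 -0.275  0.   ]
tin [ 0.417 -0.384  0.   ]
tinR [ 0.483 -0.452  0.   ]
90 [0.4, 0.15, 0.42] [ 1.59911620e+01 -2.12285979e+01  9.29835731e+01 -2.54444375e-14
  1.08245025e+02  1.59911620e+01]
90 [0.33, 0.1, 0.42] [ 1.11996960e+01 -3.43608265e+01  1.02030866e+02 -2.54444375e-14
  1.12329961e+02  1.11996960e+01]
-90 [0.4, 0.15, 0.42] None
-90 [0.33, 0.1, 0.42] None
```

```bash
python3 - <<'E'
from h import *
r.reach([0.45,0.08,0.42],[180,0,90])
r.grab(20)
s=r.snapshot("wrist");cv2.imwrite("pics/c_wrist.png",s["frame"][:,:,::-1])
s2=r.snapshot("side");cv2.imwrite("pics/c_side.png",cv2.resize(s2["frame"][150:350,200:450,::-1],None,fx=3,fy=3,interpolation=cv2.INTER_CUBIC))
print((-np.array(s["R"]).T@np.array(s["t"])).round(3))
q=r.sense();print(q["clock"],q["opening"],q["tcp_pos"],q["orientation"])
for b in darkblobs(s,60,amin=300,amax=6000): print(*b)
E
```

```text
[0.451 0.158 0.401]
3.7667 0.00035311782840673873 [0.45000376 0.08000578 0.41998352] [-1.79997880e+02 -1.53807026e-03  9.00032714e+01]
[353.4 203.5] [339, 190, 30, 28, 658] [0.495  0.0318 0.007 ]
```

View pics/c_wrist.png

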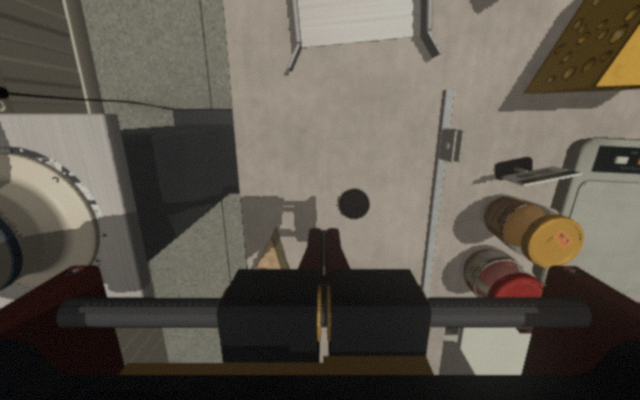

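View pics/c_side.png

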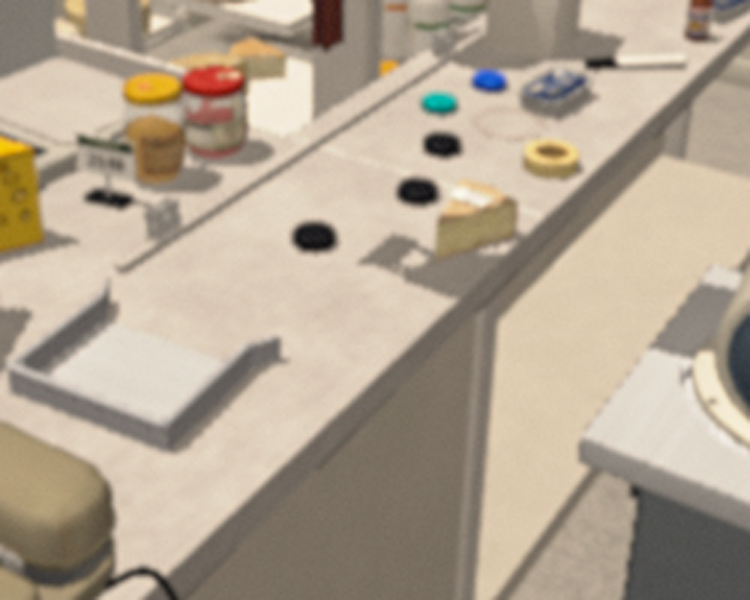

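The wrist view shows one lid at (353,203). The tray's floor edge at the mouth runs from (301,48) to (413,38), with guide tips near (291,71) and (436,55). The side view confirms three black lids and the tray, all in clear view.

```bash
python3 - <<'E'
from h import *
s=r.snapshot("wrist")
for u,v in [(301,48),(413,38)]: print("mouth",ray(s,u,v,0).round(4))
for u,v in [(291,71),(436,55)]: print("tips z0",ray(s,u,v,0).round(4))
a,b=ray(s,301,48,0),ray(s,413,38,0)
d=b-a; L=np.hypot(d[0],d[1]); yaw=np.degrees(np.arctan2(d[1],d[0])); 
n=np.array([-d[1],d[0]])/L; c=(a+b)[:2]/2+n*0.06
print("L",L,"yaw",yaw,"centre",c)
s2=r.snapshot("side")
for n,u,v,z in [("backL out bottom",173,446,0),("backR out top",10,372,.03),("backL out top",172,433,.03),("mouth L floor",235,375,0),("R floor",115,328,0),("back floor R",50,392,.0)]:
    print(n,ray(s2,200+u/3,150+v/3,z).round(4))
for sc in (s2,r.snapshot("scene")):
  for b in darkblobs(sc,50,amin=15): print(*b)
E
```

```text
mouth [0.4223 0.2386 0.    ]
mouth [0.5647 0.25   0.    ]
tips z0 [0.4086 0.2115 0.    ]
tips z0 [0.5961 0.2305 0.    ]
L 0.14284258561854804 yaw 4.599171211058702 centre [0.48865028 0.30412264]
backL out bottom [0.4088 0.3548 0.    ]
backR out top [0.5521 0.3847 0.03  ]
backL out top [0.3947 0.371  0.03  ]
mouth L floor [0.4247 0.2539 0.    ]
R floor [0.5553 0.2584 0.    ]
back floor R [0.537  0.3585 0.    ]
[346.8 198. ] [342, 196, 10, 5, 45] [ 0.491  -0.2198  0.007 ]
[338.8 213.5] [334, 211, 11, 6, 58] [ 0.457  -0.1072  0.007 ]
[304.4 228.7] [299, 225, 12, 8, 78] [0.4939 0.0345 0.007 ]
[261. 369.] [253, 343, 13, 57, 87] [0.2656 0.5173 0.007 ]
[103.4 370. ] [98, 364, 12, 12, 85] [0.5109 0.6836 0.007 ]
[215.7 130.9] [181, 121, 64, 22, 341] [0.5085 0.5881 0.007 ]
[296.9 185.7] [290, 181, 15, 10, 128] [0.4917 0.0319 0.007 ]
[317.6 210. ] [310, 204, 16, 13, 168] [ 0.4553 -0.1094  0.007 ]
[356.4 224. ] [348, 218, 18, 13, 193] [ 0.4891 -0.2224  0.007 ]
[402.1 275.6] [395, 270, 15, 11, 34] [ 0.4314 -0.4199  0.007 ]
[456.1 308.9] [453, 301, 9, 17, 107] [ 0.4389 -0.5459  0.007 ]
```

Two estimates of the tray roughly agree: centre about (0.487, 0.307) and yaw about 5°. The guide tips come out 188 mm apart, as specified. To stay clear of the glass I'll push with the jaws along y (yaw near 180). First comes lid A, with a look before contact.

```bash
cat >> h.py <<'E'
TC=np.array([.487,.307]);TY=np.radians(5)
U=np.array([np.cos(TY),np.sin(TY)]);N=np.array([-U[1],U[0]])
def loc(x,y): return TC+x*U+y*N
OFF=0.022+0.0135; ZL=.186; ZH=.27
def approach(lid,tgt,gap=.025):
    lid=np.array(lid);d=tgt-lid;d=d/np.linalg.norm(d)
    yaw=180-np.degrees(np.arctan2(d[0],d[1]))
    p=lid-d*(OFF+gap)
    if r.sense()["tcp_pos"][2]<ZH-.01:
        q=r.sense()["tcp_pos"];r.servo_line([q[0],q[1],ZH],speed=.2)
    r.reach([p[0],p[1],ZH],[180,0,yaw])
    r.servo_line([p[0],p[1],ZL],speed=.12)
    return d
def pushto(c,d,speed=.1):
    p=c-d*OFF; r.servo_line([p[0],p[1],ZL],speed=speed)
def pic(name,cam,box=None,k=1):
    s=r.snapshot(cam);f=s["frame"][:,:,::-1]
    if box: f=f[box[1]:box[3],box[0]:box[2]]
    cv2.imwrite(f"pics/{name}.png",cv2.resize(f,None,fx=k,fy=k,interpolation=cv2.INTER_CUBIC));return s
E
python3 - <<'E'
from h import *
tgt=loc(.040,.025); print(tgt, loc(0,-.06))
approach([.493,.033],tgt)
q=r.sense();print(q["clock"],q["tcp_pos"],q["orientation"],q["joints"].round(1),q["contact_force"])
pic("d_side","side",(220,100,420,270),4); pic("d_wrist","wrist")
E
```

```text
[0.52466889 0.3353911 ] [0.49222934 0.24722832]
6.2667 [ 0.48702393 -0.0271792   0.18681316] [-1.79998623e+02  7.23567170e-02  1.74022845e+02] [ -7.2  -8.3 106.1   0.   82.1 -91.2] [0.92180975 0.11597041 0.65538214]
```

View pics/d_side.png

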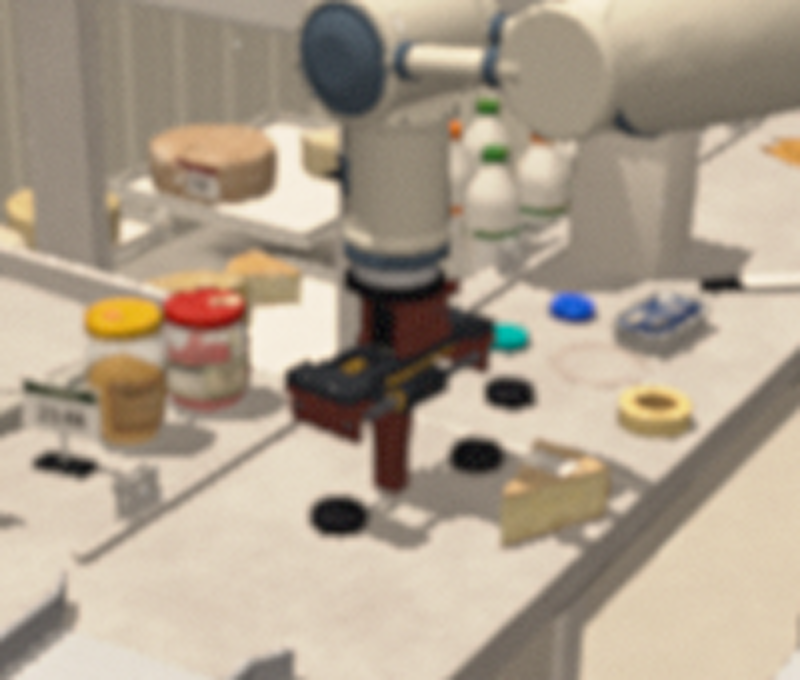

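View pics/d_wrist.png

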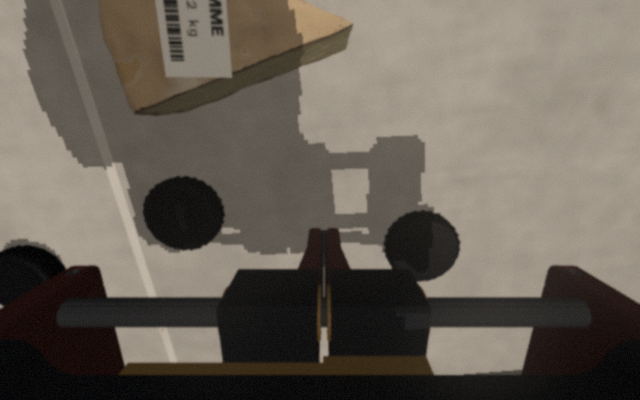

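The wrist view shows lid A at (422,244), lid B at (183,213) and lid C, part cropped, at (25,270). The fingertips are at (323,235), clear of every lid. I measure these and push A partway.

```bash
python3 - <<'E'
from h import *
s=r.snapshot("wrist")
for u,v in [(422,242),(183,212)]: print(ray(s,u,v,.010).round(4))
print("finger edges z=.004", ray(s,309,231,.006).round(4), ray(s,338,231,.006).round(4))
tgt=loc(.040,.025);d=tgt-np.array([.493,.033]);d/=np.linalg.norm(d)
pushto(np.array([.493,.033])+d*.14,d)
q=r.sense();print(q["clock"],q["tcp_pos"],q["contact_force"])
s=pic("e_wrist","wrist"); pic("e_side","side",(200,100,450,300),3)
E
```

```text
[0.4917 0.0324 0.01  ]
[ 0.4573 -0.1089  0.01  ]
finger edges z=.004 [ 0.4789 -0.0362  0.006 ] [ 0.4808 -0.0183  0.006 ]
8.2167 [0.50390194 0.13652713 0.18598171] [-1.10068714 -0.96450836  0.48353493]
```

View pics/e_wrist.png

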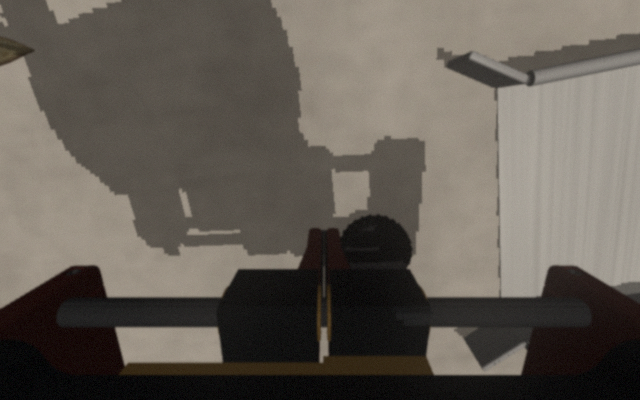

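Lid A sits against the fingers at (376,246). The tray floor's edge is visible from (498,87) to (500,300), which gives a better tray fix.

```bash
python3 - <<'E'
from h import *
s=r.snapshot("wrist")
for u,v in [(377,244)]: print("lid",ray(s,u,v,.010).round(4))
a,b=ray(s,498,90,0),ray(s,500,298,0);d=b-a
print("edge",a,b,np.degrees(np.arctan2(d[1],d[0])))
print("wall inner corner L",ray(s,498,87,0), "wall top corner",ray(s,531,79,.03), "guide tip top",ray(s,447,64,.03), "R guide tip top",ray(s,485,367,.03))
E
```

```text
lid [0.5059 0.1684 0.01  ]
edge [0.42426031 0.24145188 0.        ] [0.56076737 0.25245553 0.        ] 4.608572070797306
wall inner corner L [0.42268684 0.24134076 0.        ] wall top corner [0.42158203 0.23841221 0.03      ] guide tip top [0.41140504 0.20069148 0.03      ] R guide tip top [0.5861595  0.22745564 0.03      ]
```

View pics/e_side.png

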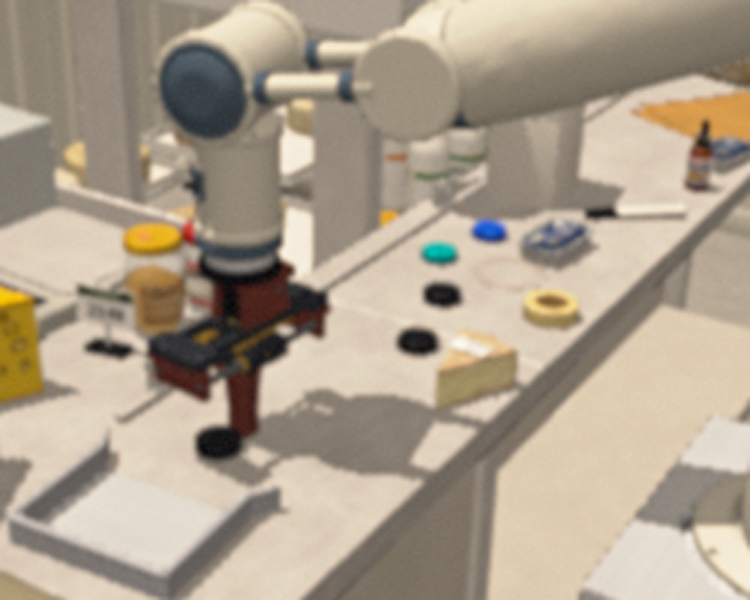

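```bash
sed -i 's/^TC=.*/TC=np.array([.492,.307]);TY=np.radians(4.8)/; s/^OFF=.*/OFF=0.032; ZL=.186; ZH=.27/' h.py; python3 - <<'E'
from h import *
l0=np.array([.5059,.1684]);d=loc(.036,.027)-l0;d/=np.linalg.norm(d)
print(d,loc(.036,.027))
pushto(loc(.036,.027),d)
q=r.sense();print(q["clock"],q["tcp_pos"],q["contact_force"])
s=pic("f_wrist","wrist")
E
```

```text
[0.11619493 0.99322643] [0.52561444 0.33691771]
10.2083 [0.52196446 0.30471581 0.18603084] [-0.15430903 -0.05641401 -0.77141538]
```

View pics/f_wrist.png

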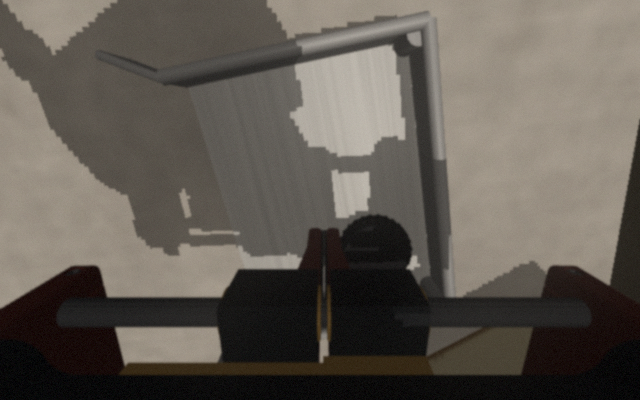

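Lid A is in the tray at (377,244), near but clear of the back wall (inner side at x≈430 px). I back off and push B.

```bash
python3 - <<'E'
from h import *
q=r.sense()["tcp_pos"]; r.servo_line([q[0],q[1]-.02,ZL],speed=.15)
B=np.array([.4573,-.1085]);tgt=loc(-.038,.027)
d=approach(B,tgt); print(d,tgt)
pushto(B+d*.27,d,.13)
q=r.sense();print(q["clock"],q["tcp_pos"],q["contact_force"])
s=pic("g_wrist","wrist");pic("g_side","side",(200,100,450,300),3)
print("guess lid if at 377,244",ray(s,377,244,.01))
E
```

```text
[-0.01235269  0.9999237 ] [0.45187397 0.33072555]
16.0417 [0.45440544 0.12914675 0.18596   ] [ 0.05863889  0.09324815 -0.92302809]
guess lid if at 377,244 [0.45259063 0.16087226 0.01      ]
```

View pics/g_wrist.png

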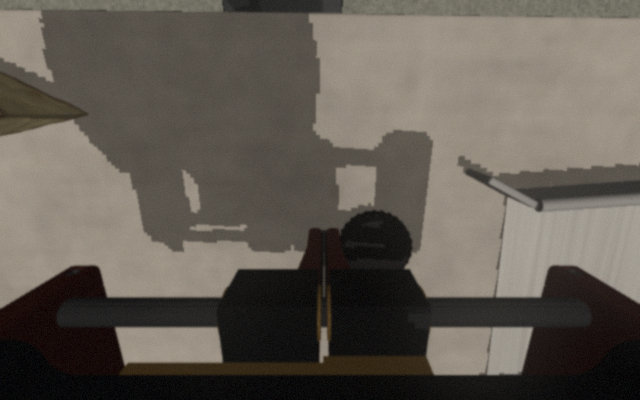

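View pics/g_side.png

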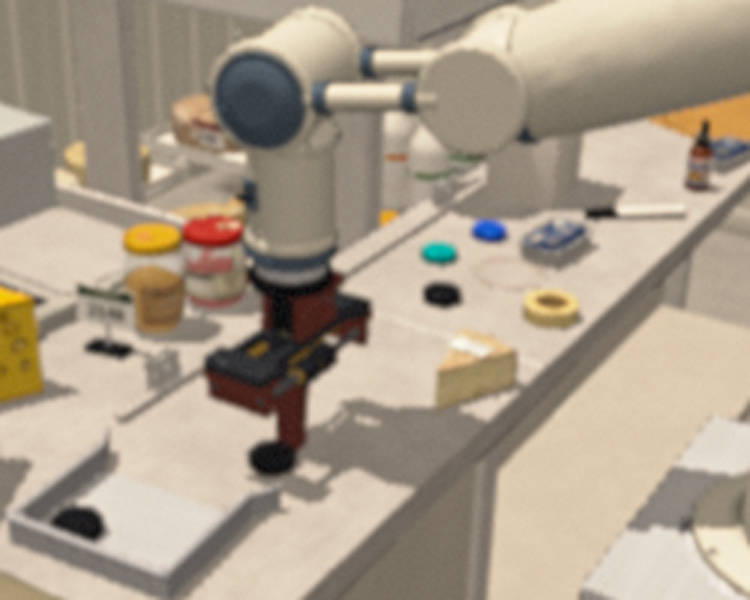

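Lid B rides against the fingers at (377,244), with its -x edge about 8 mm inside the left wall line. The side view shows A at rest in the tray. I finish B and bring C partway.

```bash
python3 - <<'E'
from h import *
l0=np.array([.4526,.161]);tgt=loc(-.038,.027);d=tgt-l0;d/=np.linalg.norm(d)
pushto(tgt,d,.1)
q=r.sense();print(q["clock"],q["tcp_pos"],q["contact_force"])
s=pic("h_wrist","wrist")
q=q["tcp_pos"]; r.servo_line([q[0],q[1]-.02,ZL],speed=.15)
C=np.array([.490,-.2205]);tgt=loc(0,-.015)
d=approach(C,tgt,.03); print(d,tgt)
s=pic("h2_wrist","wrist")
q=r.sense();print(q["clock"],q["tcp_pos"],q["contact_force"])
E
```

```text
17.9833 [0.4520978  0.29835925 0.18602869] [-0.06149867 -0.57372841 -0.05933577]
[0.00635077 0.99997983] [0.49325517 0.29205261]
21.8083 [ 0.48999501 -0.28268896  0.18725459] [-0.27861714 -0.17431172  0.29684679]
```

View pics/h_wrist.png

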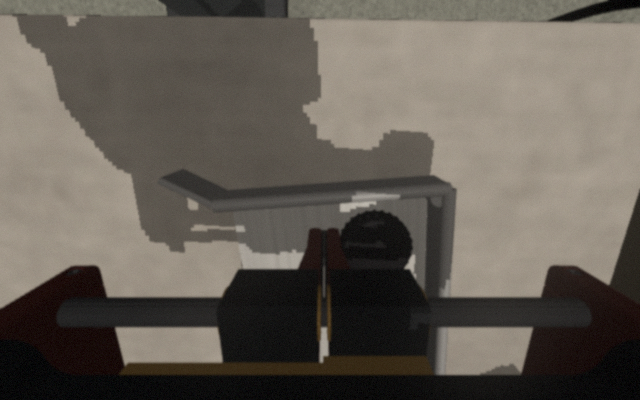

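View pics/h2_wrist.png

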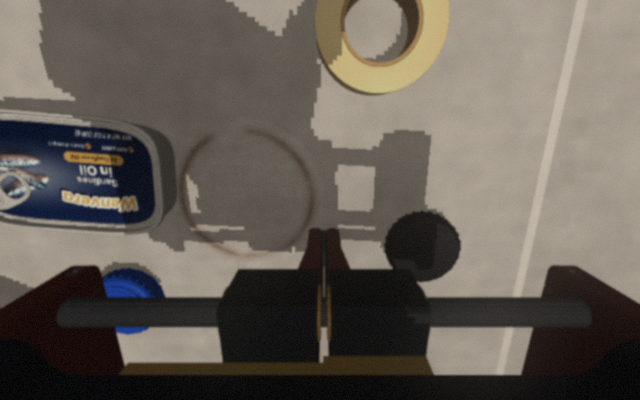

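Lid B lies in the tray's left back at (377,243). The fingers are behind C, which is at (422,245), and clear of the tape, tin and blue lid. Now I push C.

```bash
python3 - <<'E'
from h import *
s=r.snapshot("wrist");C=ray(s,422,243,.01)[:2];print("C",C)
d=np.array([.00635,1]);C=np.array([C[0],C[1]])
pushto(np.array([.490,-.2205])+d*.40,d,.12)
q=r.sense();print(q["clock"],q["tcp_pos"],q["contact_force"])
s=pic("i_wrist","wrist");print(ray(s,377,244,.01));pic("i_side","side",(200,100,450,300),3)
E
```

```text
C [ 0.489172   -0.22320961]
25.5917 [0.49233239 0.14738282 0.18595291] [-0.23733813 -0.46837724  0.61659667]
[0.49112272 0.1791705  0.01      ]
```

View pics/i_wrist.png

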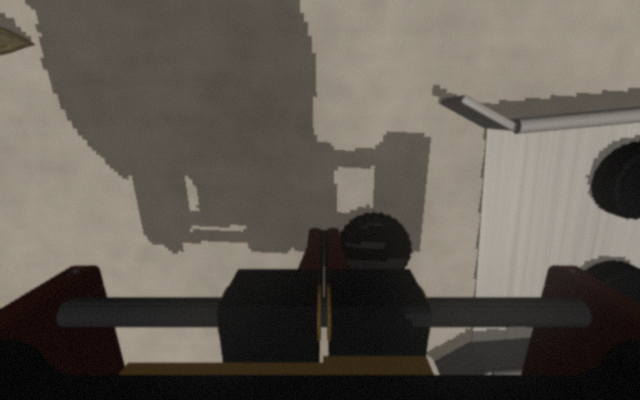

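View pics/i_side.png

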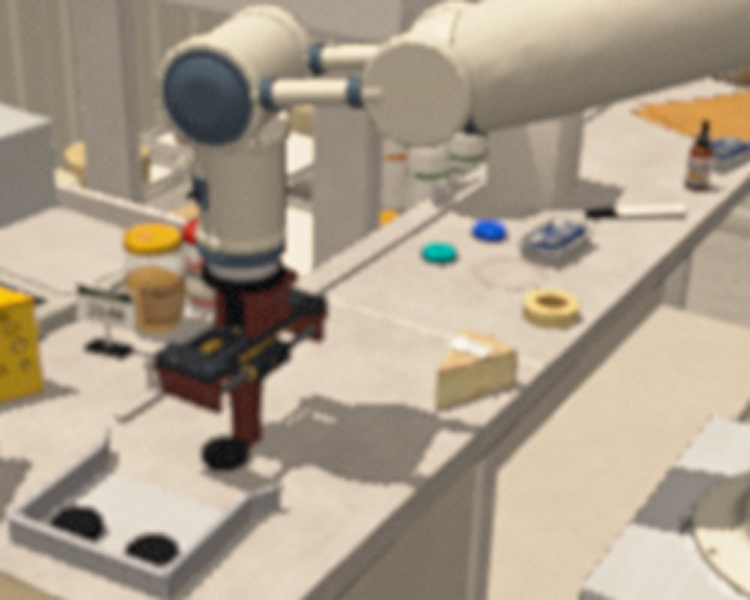

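C is at (377,244) before the mouth, with A and B in the back of the tray. I push C in to about 45 mm past the mouth, back off, lift clear and check.

```bash
python3 - <<'E'
from h import *
d=np.array([.00635,1]);tgt=loc(0,-.015)
pushto(np.array([.4935,tgt[1]]),d,.1)
q=r.sense()["tcp_pos"];r.servo_line([q[0],q[1]-.025,ZL],speed=.15)
r.servo_line([q[0],q[1]-.025,ZH],speed=.2)
r.reach([.47,.12,.40],[180,0,90]); r.wait(.3)
s=pic("j_wrist","wrist");s2=pic("j_side","side",(200,100,450,300),3);pic("j_scene","scene",(200,130,450,290),3)
q=r.sense();print(q["clock"],q["contact_force"])
for n,ss in (("w",s),("side",s2)):
  for b in darkblobs(ss,55,amin=40,amax=6000):
    dd=b[2][:2]-TC;print(n,*b,"local",(dd@U).round(4),(dd@N).round(4))
E
```

```text
29.5333 [-0.14426066  0.18326821  0.41263301]
w [307.4   6.6] [290, 0, 36, 17, 455] [0.4523 0.3161 0.007 ] local -0.0388 0.0124
w [373.5   4.1] [358, 0, 32, 11, 253] [0.528  0.3186 0.007 ] local 0.0368 0.0085
w [344.5  31. ] [327, 10, 36, 43, 1185] [0.4954 0.2913 0.007 ] local 0.0021 -0.0159
side [248.5 275.8] [240, 266, 18, 21, 236] [0.4784 0.3059 0.007 ] local -0.0136 0.0
side [226.2 273.7] [218, 270, 16, 9, 98] [0.5305 0.3307 0.007 ] local 0.0403 0.0204
side [261.1 369.7] [253, 343, 13, 57, 102] [0.2643 0.5184 0.007 ] local -0.2092 0.2297
side [103.3 369.7] [98, 364, 12, 12, 95] [0.5114 0.6833 0.007 ] local 0.0508 0.3734
```

View pics/j_wrist.png

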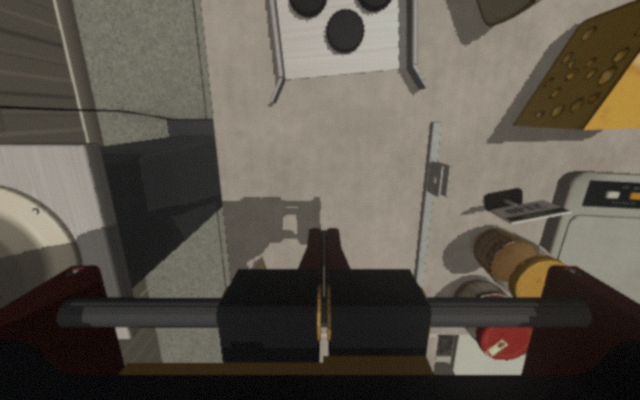

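View pics/j_side.png

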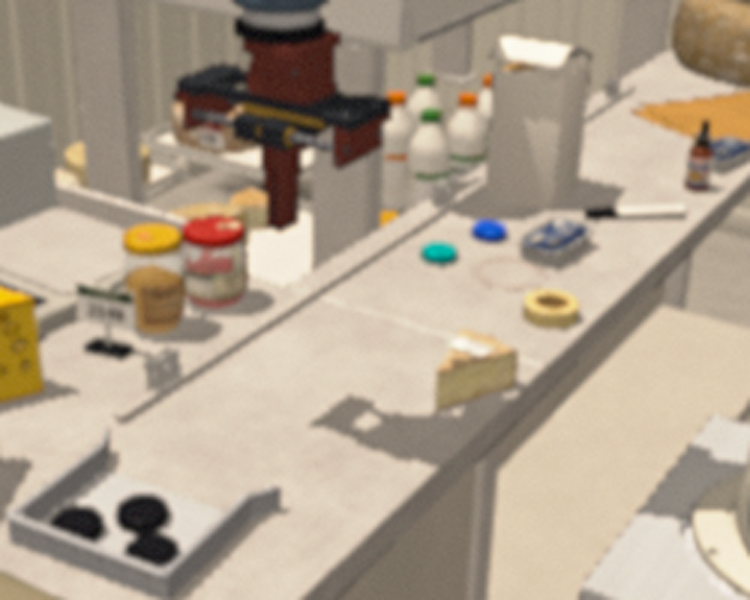

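View pics/j_scene.png

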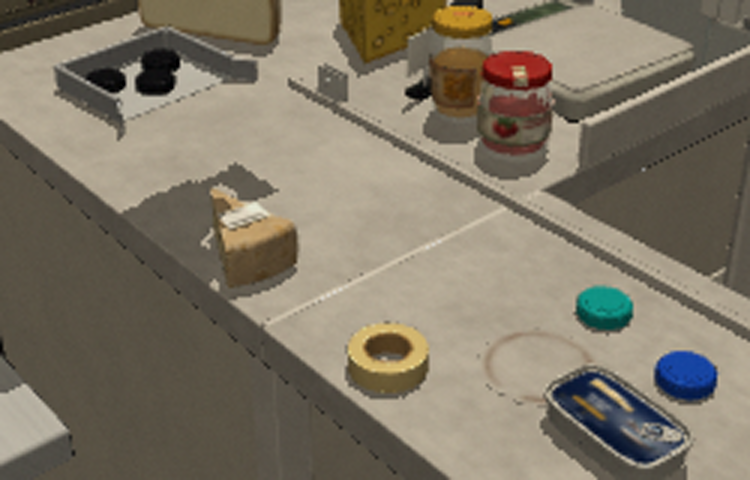

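All three views show the three lids flat inside the tray. C lies at local (2, -16) mm, so its edge is 22 mm inside the mouth. The bystanders and the coloured lids look undisturbed, and the gripper is raised and touching nothing.

```bash
python3 -c "
from station import r
r.hand_in();print(r.sense()['clock'])"
```

```text
the job is handed in; nothing more can be done
the job is handed in; nothing more can be done
```

I swept the three black lids one at a time along the worktop with the closed fingers, in through the tray's open side, and handed the job in at about 30 s.

- **Lids:** The last wrist, side and scene pictures show all three lying flat inside the tray. Two are at the back, near local (+36, +27) and (-38, +27) mm, which is where I pushed them. The third is at (+2, -16) mm, measured afterwards, with its edge about 22 mm inside the mouth.
- **Bystanders:** In those pictures the tape, tin, cheese and the blue and turquoise lids look where they were. I compared them by eye and did not measure them again.
- **Forces:** The wrist force read under about 2 N each time I checked it, but I did not log it continuously.
- **Checks that disagreed:**
  - My first tray centre was about 5 mm off in x. A closer wrist view corrected it before any lid went in.
  - The last automatic readings of the two back lids were no use. The wrist view cut them off, and the side view merged two lids into one, so for those two I relied on the pictures and the pushed-to positions.

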